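# Seat the reference probe in the dry-bath block

## Robot

A 7-joint arm with a two-finger parallel gripper is mounted at the origin on the work surface. World frame = base frame: x ahead of the robot, y to its left, z up, the work surface at z = 0. Lengths are in m, angles in rad, forces in N, time in s.
With the tool pointing down it reaches from about 0.4 to 0.85 m from the base axis. Payload 4.5 kg.
Tool frame: the origin (TCP) lies on the centre line of the jaws, within the pads' length; the fingertips stand 17 mm ahead of it and the grasp point (between the pads) lies 2 mm behind it (r.tip_reach is the distance from the TCP to the fingertips, in m); z points along the fingers, y is the line along which they close (so a half turn about z gives the same grasp; the last joint's range is limited). The gripper opens to 88 mm and grips with 3 to 60 N. Pads are 18 mm wide; open, the fingers measure 123 mm over their backs; the gripper's body (75 mm by 187 mm) begins 45 mm behind the grasp point.
Start: joints at [1.325, 0.689, -0.195, 1.565, 0.157, 0.902, -0.215], TCP at [0.173, -0.601, 0.256] pointing down, gripper open.
Joint ranges: [-3.01, 3.01], [-0.46, 2.08], [-1.47, 1.51], [0.13, 2.56], [-1, 4.14], [0.04, 2.09], [-2.66, 2.66]. Speed limits (rad/s): [2.57, 2.57, 3.14, 3.14, 3.14, 3.14, 3.14].

## Interface

Orientations are given as a unit quaternion [x, y, z, w].
In Python, from plant import r gives the robot as it stands.
- The arm moves only by the tool step_arm, never from a script. Its argument "steps" is a list of rows, each a list of 7 numbers: the shift along the tool's x, y, z in cm, then the turn, a rotation vector about the tool's x, y, z in degrees, then the gripper's target within -1 to 1 (shut at 1, half-way at 0, fully open at -1). A call has 1 to 8 rows; each row shifts and turns the commanded pose from where the row before left it, along the tool's axes as they then stand; what a row does not reach is not made up. A row lasts 1/8 s, in which the tool goes at most 62.5 mm and 10.7 degrees, less where a joint would pass 70% of its speed; a pose out of reach is approached as far as the arm can. A call with a gripper value outside its range is refused whole. The fingers move at their own pace and stop on an object; "force" is the grip in N (left out, the last holds). Time passes only in rows, so rows that do not move let the fingers close. It gives the time, the measured TCP pose, the force, the opening and the grip force at its end, in the units of the state.
- r.get_state(): the state, without advancing time (a new reading comes with each control period).
- r.snapshot(name): name is "scene" or "top"; returns a dict with "pixels" (480x640x3 uint8, red, green, blue), "fx", "fy", "cx", "cy" (pixels), "cam_to_world" (4x4, takes a point from camera to world coordinates). Camera axes: x right, y down, z forward; pixel columns grow to the right and rows downward; lengths in m; the calibration is good to about 2 mm. A picture is of the moment at which its call begins. There is no depth.
- r.finish_job(): hands the job in; it is judged then, once.
The state is a dict: "clock": time; "q": joint angles; "qd": joint speeds; "joint_torque": joint torques, N m; "tool_pos": TCP position; "eef_rot": TCP orientation; "contact_force": force on the tool from outside, world axes, zero at the start; "moment": the same for the moment, N m; "opening": opening from 0.0 (shut) to 1.0 (fully open); "finger_force": force on a finger pad.
Only numpy, scipy, OpenCV 4.12 (cv2) and the standard library are available. Lean on these libraries where they do the work, as an engineer would, in place of code of your own. Each camera call takes 0.05 s, during which the arm holds its last target. There are 200 camera calls.

## Task

Take the reference probe out of its grey stand, find the plain round well in the middle of the dry-bath's aluminium block with it, and press it straight down until it is fully home, then let go and leave it standing upright. The block sits with play in the heater, so feel for the hole with light pressure and never push the probe on the heater with more than about 25 N. Leave the bottle, the dishes and the marker where they are.

Things in the scene. Friction and masses are not known exactly. Their poses are not given: they have to be found in the camera images.
- rod_center (a point): Probe: plain steel rod 14 mm thick, 50 mm long, flat unchamfered foot, under a black square grip 20 x 20 mm, 26 mm tall (76 mm in all; about 90 g). A thin dark line rings the rod 30 mm above its foot. This point: on its axis, 38 mm above the foot, 25 mm below the grip's middle. z up along the rod; x, y square to the grip's flats. Starts upright, foot 30 mm deep in the stand.
- rod_foot (a point): Centre of the flat foot of the probe, on its axis; axes as for rod_center.
- stand: Fixed grey plastic block 70 x 70 mm, 40 mm tall, with one loose round hole 16.5 mm wide and 30 mm deep in the middle of its top, in which the probe is parked. Origin under its centre.
- heater: Fixed white dry-bath heater, 180 (x) x 220 (y) mm, 86 mm tall, origin under its centre, z up. In its top lies a bare aluminium block 96 x 108 mm, its flat top 95 mm above the table, with one large plain hole at the block's centre. Nearest other features: small tube wells and white caps 4 mm high, 13 mm wide, 34 mm from the hole.
- well_nominal (a point): Nominal mouth of the hole, at the block's top; heater's axes. The block has play: the true hole is up to 4.5 mm off in x and in y; it stays put under light touch. Hole 15.5 mm wide, sharp-edged, blind: a rod enters freely 14 mm to a stiff rubber ring, then pushes the ring down ahead with about 8 N (it stays there) to a solid stop 30 mm deep.
- bottle: Amber bottle, 48 mm wide, 100 mm tall, standing; a bystander. Origin under its centre.
- dishes: Stack of four culture dishes, 92 mm wide, 60 mm tall; a bystander. Origin under its centre.
- marker: Marker pen, 13 mm thick, 130 mm long along its x, lying; a bystander. Origin under its middle.
Not all that is in view belongs to the job. What is meant by the part that bears rod_center is not red, and is the smaller of those in its own colour. Leave any purple look-alike of the stand alone.

How it is judged:
By the outcome, as a careful person would: the job done as asked, in the order asked, and still so for the second after the job is handed in, with the robot touching nothing.
It also fails if it takes over 72 s, if anything falls off the work surface, if the arm or the gripper's body presses on something with over 40 N, if the wrist force passes 120 N, or if a joint passes its speed limit or range.

## Working session

There is one attempt and no reset: what is moved stays moved. The work goes in short steps, Python scripts to look and compute and a tool call to move; the robot and the scene stay as the last step left them, time stands still between calls to the robot, and variables do not carry over. Pictures are saved under pics/ and viewed, at most 10 in all, crops included, and the job is handed in when it is done.

Besides the shell and the picture viewer there is one more tool, called as name(argument=value, ...) on one line, values as JSON. step_arm: Moves the arm, as the interface text tells. Its arguments: {"type":"object","properties":{"steps":{"type":"array","items":{"type":"array","items":{"type":"number"}}},"force":{"type":"number"}},"required":["steps"]}

```bash
mkdir -p pics; ls; python3 - <<'E'
from plant import r
import cv2,numpy as np
np.set_printoptions(precision=4,suppress=True)
for n in("scene","top"):
    s=r.snapshot(n);cv2.imwrite(f"pics/{n}0.png",s["pixels"][:,:,::-1]);print(n,s["fx"],s["fy"],s["cx"],s["cy"]);print(s["cam_to_world"])
print(r.get_state())
E
```

```text
pics
scene 552.3461970462895 552.3461970462895 325.0780818264353 233.67383809926451
[[ 0.2227  0.7618 -0.6083  1.1424]
 [ 0.9749 -0.1738  0.1393 -0.1524]
 [ 0.0005 -0.6241 -0.7814  0.7537]
 [ 0.      0.      0.      1.    ]]
top 471.63957002492947 471.63957002492947 319.54385075782756 243.6844648175004
[[ 0.1654 -0.9634  0.2111  0.4558]
 [-0.9862 -0.1611  0.0377 -0.0513]
 [-0.0023 -0.2144 -0.9767  0.8561]
 [ 0.      0.      0.      1.    ]]
{'clock': 0.1, 'q': array([ 1.3248,  0.6899, -0.1945,  1.5662,  0.1573,  0.9025, -0.2151]), 'qd': array([ 0.0001, -0.0026, -0.0012, -0.0033, -0.0005,  0.0001, -0.0013]), 'joint_torque': array([ -0.0043, -52.8508,  -1.2713, -15.3839,  -0.0524,   0.002 ,
         0.0001]), 'tool_pos': array([ 0.1724, -0.6002,  0.255 ]), 'eef_rot': array([ 0.9902,  0.1395, -0.0002, -0.0008]), 'contact_force': array([ 0.4583, -0.6489, -0.4444]), 'moment': array([-0.0793,  0.0532,  0.0204]), 'finger_force': 0.0, 'opening': 0.9979426647615984}
```

View pics/scene0.png

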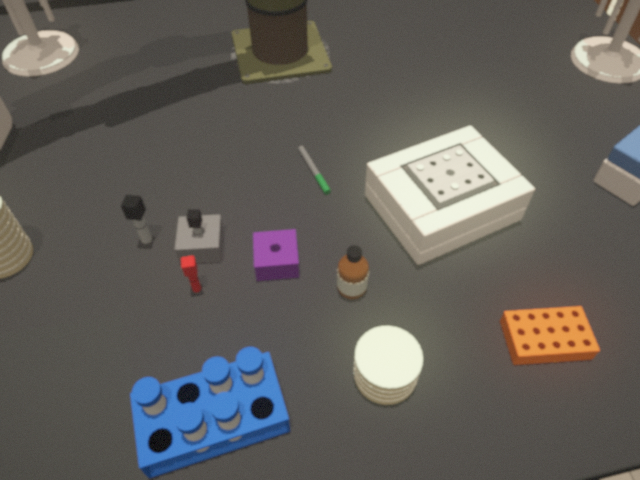

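View pics/top0.png

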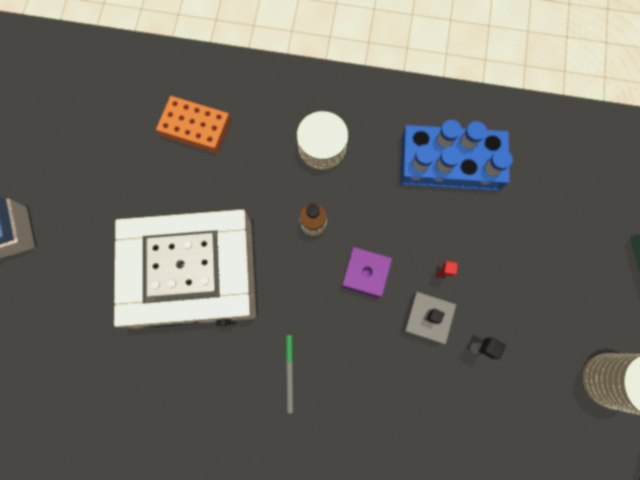

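Scene view: the small black probe stands in the grey stand (scene ~195,218; top ~436,317). A larger black look-alike is beside it (135,208), with a red one at (190,262). The heater's hole is at scene ~(450,172) and top ~(180,265). I'll enlarge these next.

```bash
python3 - <<'E'
import cv2,numpy as np
s=cv2.imread("pics/scene0.png");t=cv2.imread("pics/top0.png")
def c(im,x,y,w,h,k): return cv2.resize(im[y:y+h,x:x+w],None,fx=k,fy=k,interpolation=cv2.INTER_CUBIC)
# stand scene, stand top, well scene, well top
a=np.hstack([c(s,165,200,66,50,6),c(t,400,285,66,50,6)])
b=np.hstack([c(s,395,135,110,80,3.6),c(t,135,225,90,80,3.6)])
b=cv2.copyMakeBorder(b,0,0,0,max(0,a.shape[1]-b.shape[1]),cv2.BORDER_CONSTANT)[:,:a.shape[1]]
cv2.imwrite("pics/crop1.png",np.vstack([a,b]));print(a.shape,b.shape)
E
```

```text
(300, 792, 3) (288, 792, 3)
```

View pics/crop1.png

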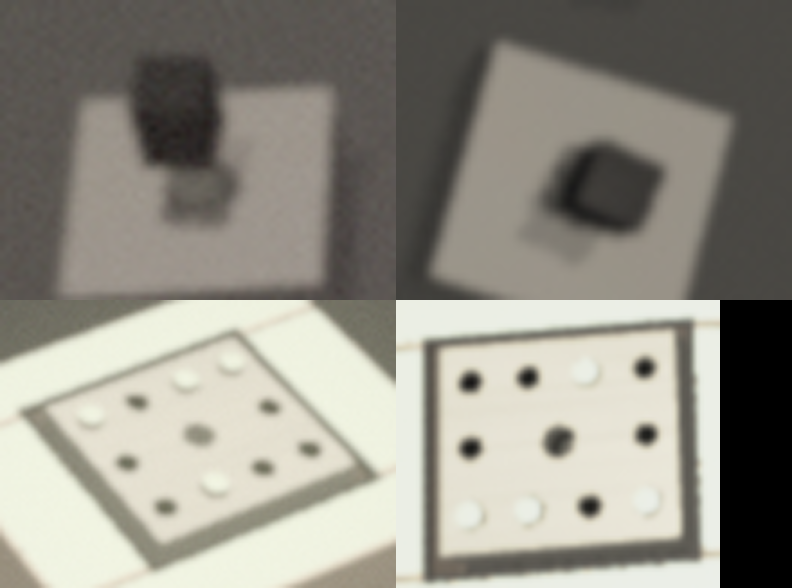

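The crops show the stand's top-face corners, the grip's top face (top crop ~(222,188), scene crop ~(174,78)), and the hole (scene crop (199,135), top crop (163,141)). Triangulating those now.

```bash
cat > h.py <<'E'
import numpy as np,cv2
from plant import r
np.set_printoptions(precision=4,suppress=True)
def ray(s,p):
    M=s["cam_to_world"];d=M[:3,:3]@[(p[0]-s["cx"])/s["fx"],(p[1]-s["cy"])/s["fy"],1]
    return M[:3,3],d
def tri(a,pa,b,pb):
    o1,d1=ray(a,pa);o2,d2=ray(b,pb)
    t=np.linalg.lstsq(np.c_[d1,-d2],o2-o1,rcond=None)[0]
    x,y=o1+t[0]*d1,o2+t[1]*d2
    return (x+y)/2,np.linalg.norm(x-y)
def atz(s,p,z):
    o,d=ray(s,p);return o+(z-o[2])/d[2]*d
def proj(s,X):
    M=s["cam_to_world"];c=M[:3,:3].T@(np.asarray(X)-M[:3,3])
    return np.array([s["fx"]*c[0]/c[2]+s["cx"],s["fy"]*c[1]/c[2]+s["cy"]])
def pix(u,v,x,y,k): return (x+(u+.5)/k-.5,y+(v+.5)/k-.5)
E
python3 - <<'E'
from h import *
S=r.snapshot("scene");T=r.snapshot("top")
ps=lambda u,v:pix(u,v,165,200,6); pt=lambda u,v:pix(u-396,v,400,285,6)
ws=lambda u,v:pix(u,v-300,395,135,3.6); wt=lambda u,v:pix(u-396,v-300,135,225,3.6)
print("hole",tri(S,ws(199,435),T,wt(559,441)))
print("griptop",tri(S,ps(174,78),T,pt(618,188)), atz(T,pt(618,188),.086))
# grip corners in top view
for p in [(605,140),(665,172),(635,235),(573,203)]: print("gc",atz(T,pt(*p),.086))
print("scene corners z.04");[print(atz(S,ps(*p),.04)) for p in[(82,98),(333,87),(325,287),(58,297)]]
print("top corners");[print(atz(T,pt(*p),.04)) for p in[(495,40),(733,115),(430,277)]]
# block corners at top
print("block");[print(atz(T,wt(*p),.095)) for p in[(438,347),(674,330),(684,540),(438,556)]]
print("heater");[print(atz(T,p,.086)) for p in[(115,219),(246,211),(251,318),(114,326)]]
# yaw tool
from scipy.spatial.transform import Rotation as R
print(R.from_quat(r.get_state()["eef_rot"]).as_matrix())
E
```

```text
hole (array([0.549 , 0.1975, 0.0968]), np.float64(6.931936944842071e-06))
griptop (array([ 0.5353, -0.2278,  0.0875]), np.float64(0.0005151092973903188)) [ 0.5355 -0.2279  0.086 ]
gc [ 0.5477 -0.223   0.086 ]
gc [ 0.5418 -0.2399  0.086 ]
gc [ 0.5238 -0.2338  0.086 ]
gc [ 0.5295 -0.2164  0.086 ]
scene corners z.04
[ 0.4937 -0.2594  0.04  ]
[ 0.5054 -0.1898  0.04  ]
[ 0.5762 -0.1995  0.04  ]
[ 0.5636 -0.27    0.04  ]
top corners
[ 0.5765 -0.1987  0.04  ]
[ 0.5664 -0.2687  0.04  ]
[ 0.5066 -0.1887  0.04  ]
block
[0.5829 0.2631 0.095 ]
[0.6087 0.1576 0.095 ]
[0.5145 0.1324 0.095 ]
[0.4893 0.2397 0.095 ]
heater
[0.6073 0.327  0.086 ]
[0.6576 0.111  0.086 ]
[0.4826 0.0674 0.086 ]
[0.4336 0.2827 0.086 ]
[[ 0.9611  0.2762 -0.0004]
 [ 0.2762 -0.9611  0.001 ]
 [-0.0001 -0.0011 -1.    ]]
```

```bash
python3 - <<'E'
from h import *
S=r.snapshot("scene");T=r.snapshot("top")
print("black",tri(S,(133,202),T,(494,348)),"foot",atz(S,(146,241),0),atz(T,(476,346),0))
print("red",tri(S,(188,261),T,(451,268)),"foot",atz(S,(196,290),0))
E
```

```text
black (array([ 0.4996, -0.3197,  0.0967]), np.float64(0.0004607101995693256)) foot [ 0.5026 -0.3232  0.    ] [ 0.5034 -0.3225  0.    ]
red (array([ 0.6197, -0.2452,  0.0753]), np.float64(4.6961200002108204e-05)) foot [ 0.6227 -0.2471  0.    ]
```

step_arm(steps=[[5, -2.85, 0, 0, 0, 0, 0], [5, -2.85, 0, 0, 0, 0, 0], [5, -2.85, 0, 0, 0, 0, 0], [5, -2.85, 0, 0, 0, 0, 0], [5, -2.85, 0, 0, 0, 0, 0], [5, -2.85, 0, 0, 0, 0, 0], [5, -2.85, 0, 0, 0, 0, 0], [5, -2.85, 0, 0, 0, 0, 0]], force=20)

```text
clock: 1.3
tool_pos: [0.4953, -0.2697, 0.2559]
eef_rot: [0.99, 0.139, 0.0, 0.0]
contact_force: [0.6, -0.3, -0.5]
opening: 0.499
finger_force: 0.0
```

step_arm(steps=[[5, -2.85, 0, 0, 0, 0, 0], [0, 0, 0, 0, 0, -9.1, 0], [0, 0, 0, 0, 0, -9.1, 0], [0, 0, 0, 0, 0, -9.1, 0], [0, 0, 0, 0, 0, -9.1, 0], [0, 0, 0, 0, 0, -9.1, 0], [0, 0, 0, 0, 0, -9.1, 0], [0, 0, 0, 0, 0, 0, 0]])

```text
clock: 2.3
tool_pos: [0.5342, -0.2301, 0.2556]
eef_rot: [0.817, 0.577, 0.0, -0.0]
contact_force: [-0.1, -0.7, -0.2]
opening: 0.5
finger_force: 0.0
```

```bash
cat >> h.py <<'E'
from scipy.spatial.transform import Rotation as R
def togo(X,yaw_y=None):
    s=r.get_state();M=R.from_quat(s["eef_rot"]).as_matrix()
    print("clock",s["clock"],"pos",s["tool_pos"],"F",s["contact_force"],"open",s["opening"],"ff",s["finger_force"])
    print("yaw_y",np.degrees(np.arctan2(M[1,1],M[0,1])),"zdir",M[:,2],"q7",s["q"])
    if X is not None: print("togo tool cm",100*M.T@(np.asarray(X)-s["tool_pos"]))
E
python3 -c "
from h import *
togo([.5355,-.2284,.071])"
```

```text
clock 2.3 pos [ 0.5342 -0.2301  0.2556] F [-0.1467 -0.7481 -0.1954] open 0.499583288175533 ff 0.0
yaw_y -19.480750526750185 zdir [ 0.      0.0004 -1.    ] q7 [ 0.5726  0.6526 -0.4202  1.6933  0.3304  0.8667 -0.327 ]
togo tool cm [ 0.1935  0.0719 18.4608]
```

step_arm(steps=[[0.2, 0.07, 4, 0, 0, 0, 0], [0, 0, 4, 0, 0, 0, 0], [0, 0, 4, 0, 0, 0, 0], [0, 0, 3, 0, 0, 0, 0], [0, 0, 2.2, 0, 0, 0, 0], [0, 0, 1.25, 0, 0, 0, 0], [0, 0, 0, 0, 0, 0, 0], [0, 0, 0, 0, 0, 0, 0.2]])

```text
clock: 3.3
tool_pos: [0.5363, -0.2285, 0.0721]
eef_rot: [0.816, 0.578, 0.0, 0.001]
contact_force: [0.3, 0.2, 0.3]
opening: 0.418
finger_force: 0.0
```

step_arm(steps=[[0, 0, 0, 0, 0, 0, 0.5], [0, 0, 0, 0, 0, 0, 0.8], [0, 0, 0, 0, 0, 0, 1], [0, 0, 0, 0, 0, 0, 1], [0, 0, 0, 0, 0, 0, 1]], force=25)

```text
clock: 3.92
tool_pos: [0.5362, -0.2284, 0.0719]
eef_rot: [0.816, 0.578, 0.0, 0.001]
contact_force: [-0.9, -0.3, 5.0]
opening: 0.222
finger_force: 24.7
```

```bash
python3 -c "
from h import *
togo([.5355,-.2284,.071])
s=r.snapshot('scene')['pixels'][150:300,100:300,::-1];t=r.snapshot('top')['pixels'][240:390,370:570,::-1]
cv2.imwrite('pics/grasp.png',cv2.resize(np.hstack([s,t]),None,fx=2,fy=2))"
```

```text
clock 3.925 pos [ 0.5362 -0.2284  0.0719] F [-0.9162 -0.2983  4.9676] open 0.22174536272324039 ff 24.71581562588426
yaw_y -19.373922140391496 zdir [ 0.0014 -0.0006 -1.    ] q7 [ 0.4819  0.9105 -0.2756  1.8174  0.4852  0.4793 -0.4652]
togo tool cm [-0.0191 -0.0665  0.0885]
```

View pics/grasp.png

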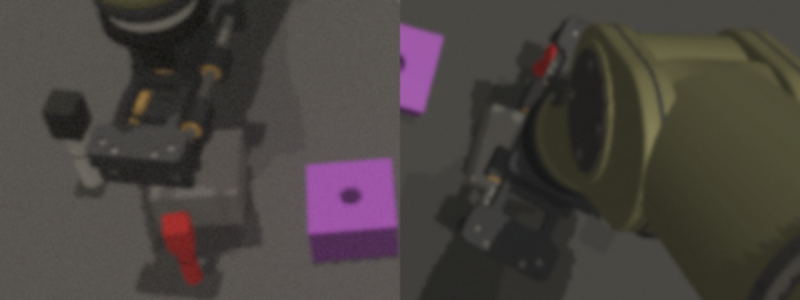

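The picture shows the gripper closed over the probe's grip in the stand. The opening of 19.5 mm matches the 20 mm grip, and the look-alikes haven't been touched. Lifting straight up.

step_arm(steps=[[0, 0, -1.5, 0, 0, 0, 1], [0, 0, -2, 0, 0, 0, 1], [0, 0, -3, 0, 0, 0, 1], [0, 0, -3.5, 0, 0, 0, 1], [0, 0, -4, 0, 0, 0, 1], [0, 0, -2, 0, 0, 0, 1], [0, 0, 0, 0, 0, 0, 1]])

```text
clock: 4.9
tool_pos: [0.5361, -0.2284, 0.233]
eef_rot: [0.816, 0.578, 0.001, 0.001]
contact_force: [0.5, 0.5, -1.4]
opening: 0.223
finger_force: 24.7
```

```bash
python3 -c "
from h import *
togo([.549,.1975,.18])"
```

```text
clock 4.9 pos [ 0.5361 -0.2284  0.233 ] F [ 0.5252  0.5198 -1.413 ] open 0.22259069901702377 ff 24.720325112716637
yaw_y -19.376870386716973 zdir [ 0.0028 -0.0011 -1.    ] q7 [ 0.5634  0.6809 -0.4126  1.7174  0.3549  0.8148 -0.3507]
togo tool cm [ 40.6082 -12.9297   5.2564]
```

step_arm(steps=[[2.5, -0.8, 0, 0, 0, 0, 1], [5, -1.6, 0, 0, 0, 0, 1], [5.5, -1.75, 0, 0, 0, 0, 1], [5.5, -1.75, 0, 0, 0, 0, 1], [5.5, -1.75, 0, 0, 0, 0, 1], [5.5, -1.75, 0, 0, 0, 0, 1], [5.5, -1.75, 0, 0, 0, 0, 1], [3.5, -1.1, 0, 0, 0, 0, 1]])

```text
clock: 5.9
tool_pos: [0.5462, 0.179, 0.23]
eef_rot: [0.815, 0.58, -0.001, -0.001]
contact_force: [-0.2, -0.7, -1.1]
opening: 0.227
finger_force: 24.7
```

step_arm(steps=[[2.1, -0.68, 0, 0, 0, 0, 1], [0, 0, 2, 0, 0, 0, 1], [0, 0, 2, 0, 0, 0, 1], [0, 0, 1.2, 0, 0, 0, 1], [0, 0, 0, 0, 0, 0, 1], [0, 0, 0, 0, 0, 0, 1]])

```text
clock: 6.65
tool_pos: [0.5485, 0.1977, 0.1796]
eef_rot: [0.816, 0.578, 0.0, 0.0]
contact_force: [-0.4, -0.4, -1.8]
opening: 0.221
finger_force: 24.7
```

```bash
python3 -c "
from h import *
togo([.549,.1975,.163])
S=r.snapshot('scene');T=r.snapshot('top')
s=S['pixels'][110:230,385:515,::-1];t=T['pixels'][205:325,110:240,::-1]
cv2.imwrite('pics/over.png',cv2.resize(np.hstack([s,t]),None,fx=3,fy=3,interpolation=cv2.INTER_CUBIC))"
```

```text
clock 6.65 pos [0.5485 0.1977 0.1796] F [-0.4282 -0.3882 -1.7531] open 0.22135131499845312 ff 24.720447997467545
yaw_y -19.379114014906918 zdir [ 0.0005  0.0002 -1.    ] q7 [-0.2382  0.7457 -0.3226  1.7641  0.346   0.6873 -1.0889]
togo tool cm [-0.0052  0.0519  1.6557]
```

View pics/over.png

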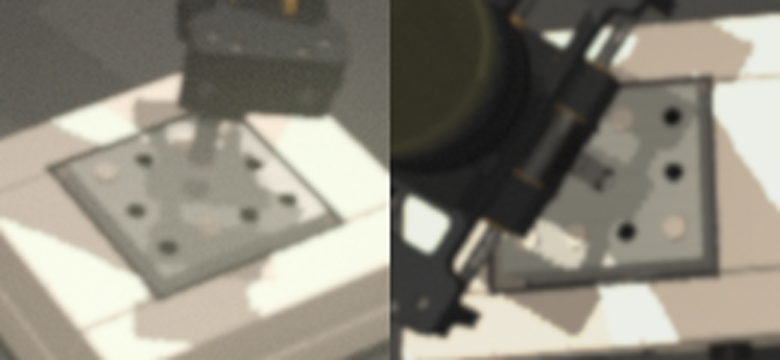

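The scene crop shows the rod's foot (~200,165) just behind and above the hole (196,187). In the top crop the hole is at about (600,178), partly under the gripper. I'll go closer and look again.

step_arm(steps=[[0, 0.05, 0.8, 0, 0, 0, 1], [0, 0, 0.6, 0, 0, 0, 1], [0, 0, 0, 0, 0, 0, 1], [0, 0, 0, 0, 0, 0, 1]])

```text
clock: 7.25
tool_pos: [0.5487, 0.1975, 0.1652]
eef_rot: [0.816, 0.578, -0.0, 0.0]
contact_force: [0.5, 0.4, -1.5]
opening: 0.226
finger_force: 24.7
```

```bash
python3 -c "
from h import *
togo([.549,.1975,.163])
def av(n): return np.mean([r.snapshot(n)['pixels'].astype(float) for _ in range(4)],0)
s=av('scene')[150:200,425:475,::-1];t=av('top')[240:290,155:205,::-1]
f=lambda a:cv2.resize(np.clip((a-20)*1.7,0,255).astype(np.uint8),None,fx=8,fy=8,interpolation=cv2.INTER_CUBIC)
cv2.imwrite('pics/over2.png',np.hstack([f(s),f(t)]))
S=r.snapshot('scene');T=r.snapshot('top')
p=r.get_state()['tool_pos']
for z in(.102,.105): print('foot pred',proj(S,[p[0],p[1],z]),proj(T,[p[0],p[1],z]))
"
```

```text
clock 7.25 pos [0.5487 0.1975 0.1652] F [ 0.516   0.4194 -1.4811] open 0.22648935784521695 ff 24.720542666919982
yaw_y -19.36433525251559 zdir [-0. -0. -1.] q7 [-0.2438  0.7663 -0.3129  1.7736  0.3567  0.6578 -1.0975]
togo tool cm [0.0043 0.0251 0.2162]
foot pred [450.4007 169.778 ] [178.9488 263.4274]
foot pred [450.722  168.4867] [178.4043 263.1055]
```

View pics/over2.png

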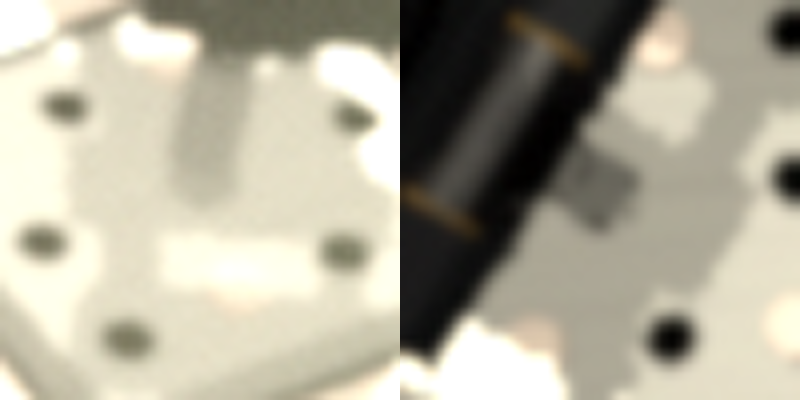

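The scene crop shows the rod ending in the hole's dark ellipse (crop ~(203,184), bottom edge at 207). The top crop shows the hole's right and lower rim (640,185; 600,232) beside the rod. They're aligned to about 1–2 mm, so I'll start feeling downward.

step_arm(steps=[[0, 0.03, 0.3, 0, 0, 0, 1], [0, 0, 0.3, 0, 0, 0, 1], [0, 0, 0.15, 0, 0, 0, 1], [0, 0, 0.1, 0, 0, 0, 1], [0, 0, 0, 0, 0, 0, 1]])

```text
clock: 8.38
tool_pos: [0.549, 0.1975, 0.1568]
eef_rot: [0.816, 0.578, 0.0, 0.0]
contact_force: [-1.1, 0.1, -0.1]
opening: 0.223
finger_force: 24.7
```

step_arm(steps=[[0, 0, 0.1, 0, 0, 0, 1], [0, 0, 0, 0, 0, 0, 1]])

```text
clock: 8.62
tool_pos: [0.5494, 0.1978, 0.1564]
eef_rot: [0.816, 0.578, 0.001, 0.0]
contact_force: [-0.4, -0.1, 5.3]
opening: 0.221
finger_force: 24.7
```

step_arm(steps=[[0, 0, 0.1, 0, 0, 0, 1], [0, 0, 0, 0, 0, 0, 1]])

```text
clock: 8.88
tool_pos: [0.5497, 0.198, 0.156]
eef_rot: [0.816, 0.578, 0.001, 0.0]
contact_force: [-1.4, -0.6, 9.4]
opening: 0.228
finger_force: 24.7
```

step_arm(steps=[[-0.03, -0.07, -0.03, 0, 0, 0, 1], [0, 0, 0, 0, 0, 0, 1]])

```text
clock: 9.12
tool_pos: [0.5493, 0.1978, 0.1561]
eef_rot: [0.816, 0.578, 0.001, 0.0]
contact_force: [0.1, 0.3, 7.1]
opening: 0.223
finger_force: 24.7
```

step_arm(steps=[[-0.03, -0.07, 0, 0, 0, 0, 1], [0, 0, 0, 0, 0, 0, 1]])

```text
clock: 9.38
tool_pos: [0.5491, 0.1977, 0.1562]
eef_rot: [0.816, 0.578, 0.002, 0.001]
contact_force: [0.5, -0.5, 6.3]
opening: 0.224
finger_force: 24.7
```

step_arm(steps=[[-0.03, -0.07, 0, 0, 0, 0, 1], [0, 0, 0, 0, 0, 0, 1]])

```text
clock: 9.62
tool_pos: [0.5487, 0.1975, 0.1562]
eef_rot: [0.816, 0.578, 0.002, 0.001]
contact_force: [2.2, -0.5, 6.2]
opening: 0.224
finger_force: 24.8
```

step_arm(steps=[[-0.03, -0.07, -0.02, 0, 0, 0, 1], [0, 0, 0, 0, 0, 0, 1]])

```text
clock: 9.88
tool_pos: [0.5482, 0.1974, 0.1563]
eef_rot: [0.816, 0.578, 0.002, 0.001]
contact_force: [2.4, -1.2, 6.1]
opening: 0.226
finger_force: 24.8
```

step_arm(steps=[[-0.03, -0.07, 0, 0, 0, 0, 1], [0, 0, 0, 0, 0, 0, 1]])

```text
clock: 10.12
tool_pos: [0.5479, 0.1972, 0.1563]
eef_rot: [0.816, 0.578, 0.003, 0.001]
contact_force: [4.8, -0.8, 4.7]
opening: 0.226
finger_force: 24.9
```

```bash
python3 -c "
from h import *
togo([.549,.1975,.156])
print(np.mean([ (r.snapshot('top'),r.get_state()['moment'])[1] for _ in range(4)],0))"
```

```text
clock 10.125 pos [0.5479 0.1972 0.1563] F [ 4.8267 -0.7732  4.7049] open 0.22613931974985188 ff 24.8761120531708
yaw_y -19.41194463244165 zdir [ 0.0056  0.0013 -1.    ] q7 [-0.2498  0.7759 -0.3031  1.7879  0.3664  0.6277 -1.1081]
togo tool cm [0.0615 0.0964 0.0305]
[-0.2934 -1.1529  0.0175]
```

The sideways force (4.8 N) is now as large as the pressing force, so the foot may be catching on the far rim. I'll ease back and try in y.

step_arm(steps=[[-0.07, 0.06, 0.02, 0, 0, 0, 1], [0, 0, 0, 0, 0, 0, 1]])

```text
clock: 10.58
tool_pos: [0.548, 0.197, 0.1562]
eef_rot: [0.816, 0.578, 0.003, 0.001]
contact_force: [4.1, -0.4, 5.8]
opening: 0.224
finger_force: 24.8
```

step_arm(steps=[[-0.08, 0.03, 0, 0, 0, 0, 1], [0, 0, 0, 0, 0, 0, 1]])

```text
clock: 10.82
tool_pos: [0.548, 0.1967, 0.1563]
eef_rot: [0.816, 0.578, 0.003, 0.0]
contact_force: [3.9, 0.7, 6.5]
opening: 0.223
finger_force: 24.9
```

step_arm(steps=[[0, 0, -0.25, 0, 0, 0, 1], [0, 0, 0, 0, 0, 0, 1], [0, 0, 0, 0, 0, 0, 1]])

```text
clock: 11.2
tool_pos: [0.5446, 0.1951, 0.1569]
eef_rot: [0.816, 0.578, -0.001, -0.0]
contact_force: [0.7, -0.5, -1.1]
opening: 0.223
finger_force: 24.8
```

```bash
python3 -c "
from h import *
togo([.549,.1975,.156])
def av(n): return np.mean([r.snapshot(n)['pixels'].astype(float) for _ in range(6)],0)
s=av('scene')[150:190,430:470,::-1];t=av('top')[245:285,160:200,::-1]
f=lambda a,b,k:cv2.resize(np.clip((a-b)*k,0,255).astype(np.uint8),None,fx=10,fy=10,interpolation=cv2.INTER_CUBIC)
print(s.min(),t.min())
cv2.imwrite('pics/over3.png',np.hstack([f(s,60,2.2),f(t,20,2)]))"
```

```text
clock 11.2 pos [0.5446 0.1951 0.1569] F [ 0.6829 -0.5097 -1.0534] open 0.2227814663451328 ff 24.80420747771859
yaw_y -19.357179639548505 zdir [-0.0021 -0.001  -1.    ] q7 [-0.246   0.774  -0.3064  1.7915  0.3636  0.6342 -1.1042]
togo tool cm [0.3749 0.331  0.0867]
66.33333333333333 19.666666666666668
```

View pics/over3.png

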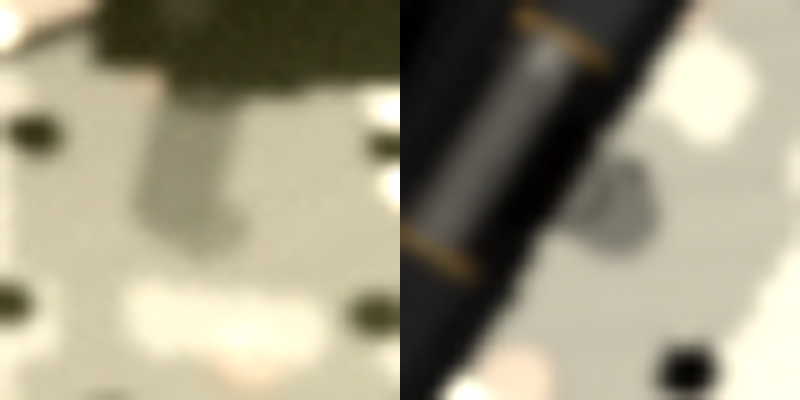

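The view shows the foot and the uncovered part of the hole. In the scene crop the foot's centre is ~(176,205) and the hole's ~(202,224), so the foot is clearly off to the hole's left and behind it. I'll compute the difference within the one camera.

```bash
python3 -c "
from h import *
S=r.snapshot('scene');T=r.snapshot('top')
f=atz(S,pix(176,205,430,150,10),.0955);h=atz(S,pix(202,224,430,150,10),.095)
print(f,h,h-f)
print('top hole',atz(T,pix(208,200,160,245,10),.095))
togo(r.get_state()['tool_pos']+h-f)"
```

```text
[0.5422 0.1954 0.0955] [0.547  0.1983 0.095 ] [ 0.0048  0.0029 -0.0005]
top hole [0.5482 0.1971 0.095 ]
clock 11.9 pos [0.5456 0.1954 0.1575] F [ 0.1188  0.2294 -0.8318] open 0.22292095329268277 ff 24.804152576252818
yaw_y -19.370709543863477 zdir [ 0. -0. -1.] q7 [-0.2459  0.7734 -0.3064  1.7901  0.3638  0.6338 -1.1042]
togo tool cm [0.4321 0.3517 0.05  ]
```

step_arm(steps=[[0.43, 0.35, -0.1, 0, 0, 0, 1], [0, 0, 0, 0, 0, 0, 1], [0, 0, 0.2, 0, 0, 0, 1], [0, 0, 0.1, 0, 0, 0, 1], [0, 0, 0, 0, 0, 0, 1]])

```text
clock: 12.52
tool_pos: [0.5506, 0.1987, 0.1563]
eef_rot: [0.816, 0.578, 0.001, 0.0]
contact_force: [0.2, -0.0, 5.4]
opening: 0.226
finger_force: 24.8
```

step_arm(steps=[[0.11, -0.04, -0.2, 0, 0, 0, 1], [0, 0, 0, 0, 0, 0, 1], [0, 0, 0.2, 0, 0, 0, 1], [0, 0, 0, 0, 0, 0, 1]])

```text
clock: 13.02
tool_pos: [0.5499, 0.1993, 0.155]
eef_rot: [0.816, 0.578, -0.001, -0.0]
contact_force: [-0.4, 0.8, -2.0]
opening: 0.227
finger_force: 24.8
```

step_arm(steps=[[0.04, 0.11, -0.2, 0, 0, 0, 1], [0, 0, 0, 0, 0, 0, 1], [0, 0, 0.2, 0, 0, 0, 1], [0, 0, 0, 0, 0, 0, 1]])

```text
clock: 13.52
tool_pos: [0.5522, 0.1998, 0.1566]
eef_rot: [0.816, 0.578, 0.001, 0.0]
contact_force: [-1.6, -0.2, 6.4]
opening: 0.222
finger_force: 24.8
```

step_arm(steps=[[-0.11, 0.04, -0.2, 0, 0, 0, 1], [0, 0, 0, 0, 0, 0, 1], [0, 0, 0.2, 0, 0, 0, 1], [0, 0, 0, 0, 0, 0, 1]])

```text
clock: 14.02
tool_pos: [0.5519, 0.1986, 0.1565]
eef_rot: [0.816, 0.578, 0.001, 0.0]
contact_force: [-1.1, -1.4, 8.8]
opening: 0.222
finger_force: 24.8
```

step_arm(steps=[[-0.11, 0.04, -0.2, 0, 0, 0, 1], [0, 0, 0, 0, 0, 0, 1], [0, 0, 0.2, 0, 0, 0, 1], [0, 0, 0, 0, 0, 0, 1]])

```text
clock: 14.52
tool_pos: [0.5519, 0.1974, 0.1565]
eef_rot: [0.816, 0.578, 0.001, 0.0]
contact_force: [-1.4, -0.5, 9.1]
opening: 0.226
finger_force: 24.9
```

The first hop entered the hole: z was 0.155 with no force at (0.5499, 0.1993). Returning there.

step_arm(steps=[[0.18, -0.19, -0.2, 0, 0, 0, 1], [0, 0, 0, 0, 0, 0, 1], [0, 0, 0.2, 0, 0, 0, 1], [0, 0, 0.1, 0, 0, 0, 1], [0, 0, 0.1, 0, 0, 0, 1], [0, 0, 0, 0, 0, 0, 1]])

```text
clock: 15.28
tool_pos: [0.5501, 0.1994, 0.1532]
eef_rot: [0.816, 0.578, -0.0, -0.0]
contact_force: [0.5, -0.2, -0.8]
opening: 0.226
finger_force: 24.9
```

step_arm(steps=[[0, 0, 0.2, 0, 0, 0, 1], [0, 0, 0.2, 0, 0, 0, 1], [0, 0, 0.2, 0, 0, 0, 1], [0, 0, 0.2, 0, 0, 0, 1], [0, 0, 0, 0, 0, 0, 1]])

```text
clock: 15.9
tool_pos: [0.5501, 0.1994, 0.1452]
eef_rot: [0.816, 0.578, -0.0, -0.0]
contact_force: [-0.9, -0.3, -2.3]
opening: 0.224
finger_force: 24.9
```

step_arm(steps=[[0, 0, 0.15, 0, 0, 0, 1], [0, 0, 0.15, 0, 0, 0, 1], [0, 0, 0.1, 0, 0, 0, 1], [0, 0, 0, 0, 0, 0, 1]])

```text
clock: 16.4
tool_pos: [0.5502, 0.1996, 0.1423]
eef_rot: [0.816, 0.578, 0.0, 0.0]
contact_force: [-3.3, -1.7, 5.7]
opening: 0.224
finger_force: 24.9
```

step_arm(steps=[[0, 0, 0.1, 0, 0, 0, 1], [0, 0, 0.1, 0, 0, 0, 1], [0, 0, 0.1, 0, 0, 0, 1], [0, 0, 0.1, 0, 0, 0, 1], [0, 0, 0, 0, 0, 0, 1]], force=40)

```text
clock: 17.02
tool_pos: [0.5502, 0.1995, 0.1385]
eef_rot: [0.816, 0.578, 0.0, 0.0]
contact_force: [-4.1, -1.2, 9.1]
opening: 0.22
finger_force: 39.9
```

step_arm(steps=[[0, 0, 0.1, 0, 0, 0, 1], [0, 0, 0.1, 0, 0, 0, 1], [0, 0, 0.1, 0, 0, 0, 1], [0, 0, 0.1, 0, 0, 0, 1], [0, 0, 0, 0, 0, 0, 1]])

```text
clock: 17.65
tool_pos: [0.5502, 0.1995, 0.1346]
eef_rot: [0.816, 0.578, 0.0, 0.0]
contact_force: [-4.1, -1.3, 9.9]
opening: 0.22
finger_force: 39.9
```

step_arm(steps=[[-0.02, -0.05, 0.1, 0, 0, 0, 1], [0, 0, 0.1, 0, 0, 0, 1], [0, 0, 0.1, 0, 0, 0, 1], [0, 0, 0.1, 0, 0, 0, 1], [0, 0, 0.1, 0, 0, 0, 1], [0, 0, 0.1, 0, 0, 0, 1], [0, 0, 0, 0, 0, 0, 1]])

```text
clock: 18.52
tool_pos: [0.55, 0.1995, 0.1287]
eef_rot: [0.816, 0.578, 0.0, 0.0]
contact_force: [-4.4, -0.7, 9.0]
opening: 0.222
finger_force: 39.9
```

step_arm(steps=[[0, 0, 0.1, 0, 0, 0, 1], [0, 0, 0, 0, 0, 0, 1]])

```text
clock: 18.77
tool_pos: [0.55, 0.1994, 0.1277]
eef_rot: [0.816, 0.578, 0.0, 0.0]
contact_force: [-2.4, -0.6, 9.4]
opening: 0.222
finger_force: 39.9
```

step_arm(steps=[[0, 0, 0.1, 0, 0, 0, 1], [0, 0, 0, 0, 0, 0, 1]])

```text
clock: 19.02
tool_pos: [0.55, 0.1994, 0.1268]
eef_rot: [0.816, 0.578, 0.0, 0.0]
contact_force: [-3.9, -1.2, 9.9]
opening: 0.22
finger_force: 39.9
```

step_arm(steps=[[0, 0, 0.1, 0, 0, 0, 1], [0, 0, 0, 0, 0, 0, 1]])

```text
clock: 19.27
tool_pos: [0.55, 0.1995, 0.1266]
eef_rot: [0.816, 0.578, 0.001, 0.001]
contact_force: [-4.7, -2.2, 15.6]
opening: 0.227
finger_force: 39.9
```

step_arm(steps=[[0, 0, 0.06, 0, 0, 0, 1], [0, 0, 0, 0, 0, 0, 1]])

```text
clock: 19.52
tool_pos: [0.5501, 0.1996, 0.1265]
eef_rot: [0.816, 0.578, 0.001, 0.001]
contact_force: [-6.8, -3.6, 20.1]
opening: 0.224
finger_force: 39.9
```

That's the solid stop: force rises to 20 N with no further travel, at the expected z of 0.1265. Now I'll ease off, open and retreat.

step_arm(steps=[[-0.02, -0.04, -0.15, 0, 0, 0, 1], [0, 0, 0, 0, 0, 0, 1], [0, 0, 0, 0, 0, 0, 0.4], [0, 0, 0, 0, 0, 0, 0.2], [0, 0, 0, 0, 0, 0, 0], [0, 0, 0, 0, 0, 0, 0], [0, 0, 0, 0, 0, 0, 0]])

```text
clock: 20.4
tool_pos: [0.5493, 0.1994, 0.1253]
eef_rot: [0.816, 0.578, -0.0, 0.0]
contact_force: [-0.3, 0.1, 0.4]
opening: 0.501
finger_force: 0.0
```

step_arm(steps=[[0, 0, -1, 0, 0, 0, 0], [0, 0, -2, 0, 0, 0, 0], [0, 0, -4, 0, 0, 0, 0], [0, 0, -5, 0, 0, 0, 0], [-5, 0, 0, 0, 0, 0, 0], [-6, 0, 0, 0, 0, 0, 0], [-6, 0, 0, 0, 0, 0, 0], [-4, 0, 0, 0, 0, 0, 0]])

```text
clock: 21.4
tool_pos: [0.4785, -0.0017, 0.2461]
eef_rot: [0.817, 0.577, -0.0, 0.001]
contact_force: [0.4, 0.7, 0.4]
opening: 0.501
finger_force: 0.0
```

```bash
python3 -c "
from h import *
togo(None)
S=r.snapshot('scene');T=r.snapshot('top')
a=cv2.resize(S['pixels'][110:230,380:520,::-1],None,fx=2.8,fy=2.8,interpolation=cv2.INTER_CUBIC);b=cv2.resize(T['pixels'][205:325,110:250,::-1],None,fx=2.8,fy=2.8,interpolation=cv2.INTER_CUBIC)
c=cv2.resize(np.hstack([S['pixels'],T['pixels']])[:,:,::-1],(784,260))
cv2.imwrite('pics/end.png',np.vstack([np.hstack([a,b]),c]))
for z in(.141,.115,.095): print(proj(S,[.5495,.1985,z]),proj(T,[.5495,.1985,z]))"
```

```text
clock 21.4 pos [ 0.4785 -0.0017  0.2461] F [0.4333 0.6606 0.4151] open 0.5012028701171488 ff 0.0
yaw_y -19.507933710327688 zdir [ 0.0001 -0.0016 -1.    ] q7 [ 0.1612  0.535  -0.3913  2.0001  0.3228  0.6661 -0.7776]
[455.4788 152.6798] [170.9985 258.4551]
[452.556  164.3537] [176.0457 261.4485]
[450.3952 172.9845] [179.7023 263.6171]
```

View pics/end.png

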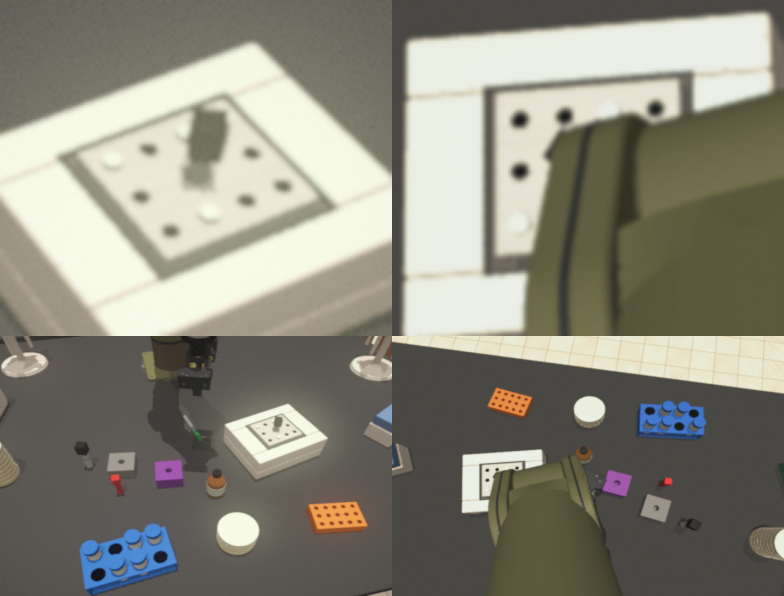

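The final picture shows the probe upright in the middle well. Its grip top is at scene crop ~(210,116), against (211,119) expected for fully home. The bystanders look undisturbed and the gripper is clear.

```bash
python3 -c "
from plant import r
print(r.finish_job())"
```

```text
the job is handed in; nothing more can be done
None
```

The probe is standing upright in the dry-bath's middle well, pressed down to the solid stop with about 20 N on the last reading, then released; the job was handed in at about 21.5 s with the gripper clear.

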